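# Put away the baking things

## Task

Put the baking things away: stand both spice jars in the wooden caddy, both biscuit cutters (the round and the square one) side by side in the shallow steel tray, and the egg cup in the round wicker basket. Everything must end upright and flat on the floor of its container, nothing on top of anything else, and the white ramekin and the blue mug must be left where they are.

Things in the scene. Friction and masses are not known exactly. Their poses are not given: they have to be found in the camera images.
- jar_1: First brown glass spice jar with paper label and a flat aluminium lid, standing upright: cylinder 44 mm diameter (lid 45 mm), 80 mm high, about 130 g. One of two alike jars. Origin at the centre of its underside, z up.
- jar_2: Second brown glass spice jar with paper label and a flat aluminium lid, standing upright: cylinder 44 mm diameter (lid 45 mm), 80 mm high, about 130 g. One of two alike jars. Origin at the centre of its underside, z up.
- round_cutter: Round steel biscuit cutter: an open ring, 60 mm outside diameter, 2.5 mm wall, 45 mm high, about 60 g, standing on its edge circle with the axis vertical. Can be gripped across the outside. Origin at the centre of its lower rim, z up.
- square_cutter: Square steel biscuit cutter: an open square frame, 52 mm by 52 mm outside, 2.5 mm wall, 45 mm high, about 60 g. Can be gripped across two parallel outer faces. Origin at the centre of its lower rim, x and y square to its faces, z up.
- egg_cup: Turned pale wooden egg cup, 65 mm high, about 50 g: foot 42 mm diameter, thin stem up to 28 mm, then a cup that widens to 47 mm diameter at 42 mm height and 48 mm at the rim. Origin at the centre of the foot's underside, z up.
- wood_caddy: Target for the jars: open rectangular wooden caddy, outside 100 mm along its x, 190 mm along its y, 36 mm high; walls 6 mm, floor 6 mm thick. Does not move. Origin at the centre of its underside, z up.
- steel_tray: Target for the biscuit cutters: shallow rectangular steel tray, outside 150 mm along its x, 210 mm along its y, 14 mm high; rim walls 4 mm thick, floor 4 mm thick. Does not move. Origin at the centre of its underside, z up.
- basket: Target for the egg cup: round brown wicker basket, 150 mm outside diameter, 132 mm inside, 33 mm high, inner floor 6 mm above the counter. Does not move. Origin at the centre of its underside, z up.
- ramekin: Bystander, not to be moved: empty white ceramic ramekin among the things to be sorted, 76 mm rim diameter, 42 mm high. Origin at the centre of its underside, z up.
- mug: Bystander, not to be moved: blue ceramic mug, 76 mm diameter, 90 mm high, handle along its +y, at the back near the targets. Origin at the centre of its underside, z up.

How it is judged:
At the end, for the whole second after the job is handed in: Both jars are inside the wooden caddy, both cutters inside the steel tray and the egg cup inside the basket, each within its walls, its underside within 5 mm of the container's floor, upright to 0.12 rad, at rest and released; the ramekin and the mug are within 30 mm of where they started (x of jar_1 in the frame of wood_caddy between -0.04 and 0.04 m and y of jar_1 in the frame of wood_caddy between -0.085 and 0.085 m and z of jar_1 in the frame of wood_caddy between 0.002 and 0.011 m and x of jar_2 in the frame of wood_caddy between -0.04 and 0.04 m and y of jar_2 in the frame of wood_caddy between -0.085 and 0.085 m and z of jar_2 in the frame of wood_caddy between 0.002 and 0.011 m and x of round_cutter in the frame of steel_tray between -0.06 and 0.06 m and y of round_cutter in the frame of steel_tray between -0.09 and 0.09 m and z of round_cutter in the frame of steel_tray between 0 and 0.009 m and x of square_cutter in the frame of steel_tray between -0.06 and 0.06 m and y of square_cutter in the frame of steel_tray between -0.09 and 0.09 m and z of square_cutter in the frame of steel_tray between 0 and 0.009 m and horizontal distance between egg_cup and basket below 0.055 m and z of egg_cup in the frame of basket between 0.002 and 0.011 m and angle between each of jar_1, jar_2, round_cutter, square_cutter, egg_cup's own z axis and vertical below 0.12 rad and linear speed of each of jar_1, jar_2, round_cutter, square_cutter, egg_cup below 0.02 m/s and distance of each of ramekin, mug from where it was at the start of the episode below 0.03 m); the robot touches nothing.
It fails at once if the ramekin is pushed more than 30 mm from its place (distance of ramekin from where it was at the start of the episode above 0.03 m).
It fails at once if the mug is pushed more than 30 mm from its place (distance of mug from where it was at the start of the episode above 0.03 m).
It also fails if it takes over 128 s, if anything falls off the work surface, if the arm or the gripper's body presses on something with over 40 N, if the wrist force passes 120 N, or if a joint passes its speed limit or range.

## Robot

A 6-joint arm with a two-finger parallel gripper is mounted at the origin on the work surface. World frame = base frame: x ahead of the robot, y to its left, z up, the work surface at z = 0. Lengths are in m, angles in rad, forces in N, time in s.
With the tool pointing down it reaches from about 0.325 to 0.75 m from the base axis. Payload 7.6 kg.
Tool frame: the origin (TCP) lies midway between the tips of the shut fingers; the grasp point (between the pads) lies bot.pinch_z behind it (bot.pinch_z is the distance from the TCP to the grasp point, in m); z points along the fingers, y is the direction in which the jaws open and shut (so a half turn about z gives the same grasp; the last joint's range is limited). The gripper opens to 85 mm and grips with 20 to 120 N. Pads are 22 mm wide; open, the fingers measure 114 mm over their backs; the gripper's body (76 mm by 85 mm) begins 54 mm behind the grasp point. The pads swing forward as they close: fully open they stand 13 mm farther back than shut.
Start: joints at [1.152, 0.052, 1.401, -0, 1.689, -0.07], TCP at [0.179, 0.493, 0.231] pointing down, gripper open.
Joint ranges: [-2.9, 2.9], [-0.91, 2.17], [0.12, 2.37], [-1.06, 4.2], [0.26, 2.73], [-2.93, 2.93]. Speed limits (rad/s): [2.57, 2.57, 3.01, 3.14, 3.14, 3.14].

## Interface

Orientations are given as a rotation vector (axis times angle).
In Python, from workcell import bot, optics, outline_of gives the robot as it stands.
- The arm moves only by the tool play_rows, never from a script. Its arguments are lists of equal length, an entry for each row: "grip": the finger opening in m, from 0 to 0.0854; "travel": the shift along the tool's x, y, z in m, a list of three; "turn": the turn, a rotation vector about the tool's x, y, z in rad, a list of three. A call has 1 to 5 rows; each row is the pose to reach, as a shift and turn from the pose measured when the call began, along the tool's axes at that moment; what a row does not reach only later rows make up. A row lasts 1/10 s, in which the tool goes at most 50 mm and 8.59 degrees, less where a joint would pass 70% of its speed; a pose out of reach is approached as far as the arm can. A call with a gripper value outside its range is refused whole. The fingers move at their own pace and stop on an object; "grip_force" is the grip in N (left out, the last holds). Time passes only in rows, so rows that repeat a pose let the fingers close. It gives the time, the measured TCP pose, the force and the opening at its end, in the units of the state.
- bot.observe(): the state, without advancing time (a new reading comes with each control period).
- optics.read_camera(name): name is "scene" or "top" or "wrist"; returns the picture (400x640x3 uint8, red, green, blue); there is no depth.
- optics.get_calibration(name): a dict with "vertical_fov" (degrees; the focal length in pixels is half the picture's height over the tangent of half this angle, whatever the lens; pixels are square), "cx", "cy" (the principal point, pixels), "dist" ([k1, k2, p1, p2, k3] as OpenCV has them; the pictures are not rectified), "extrinsics" (4x4, takes a point from camera to world coordinates). Camera axes: x right, y up, looking along -z (the intrinsics and any distortion apply to the point x, -y, -z); pixel columns grow to the right and rows downward; lengths in m; the calibration is good to about 2 mm. A picture is of the moment at which its call begins: read the wrist's pose just before it. get_calibration takes no time and is no camera call; for the wrist camera it gives the pose at the moment of the call.
- bot.hand_in(): hands the job in, once; it reports no verdict.
Trained networks look in the newest picture that a camera, given by its name, has taken for a name from the list of things; names that differ only in an ending like _2 or _b are one class to them, and where a whole thing is asked for, a point or a joint stands for the part that bears it (a point fixed in the world has none). Each returns a list of dicts, best first, with "p" (0 to 1); they miss things now and then, are a little off and sometimes report something else, mostly with a low value. They report only what shows in the picture. A call takes as long as a camera call.
- outline_of(name, camera): "region" (400x640 bool, what is visible of it) and "rect" ([left, top, right, bottom] in pixels, round what is visible of it).
The state is a dict: "time": time; "qpos": joint angles; "dq": joint speeds; "tau": joint torques, N m; "eef_pos": TCP position; "orientation": TCP orientation; "force": force on the tool from outside, world axes, zero at the start; "torque": the same for the moment, N m; "finger_gap": opening from 0.0 (shut) to 1.0 (fully open).
Only numpy, scipy, OpenCV 4.12 (cv2) and the standard library are available. Lean on these libraries where they do the work, as an engineer would, in place of code of your own. Each camera call takes 0.05 s, during which the arm holds its last target. There are 200 camera calls.

## Working session

There is one attempt and no reset: what is moved stays moved. The work goes in short steps, Python scripts to look and compute and a tool call to move; the robot and the scene stay as the last step left them, time stands still between calls to the robot, and variables do not carry over. Pictures are saved under pics/ and viewed, about 12 in all and at most 16, crops included, and the job is handed in when it is done.

Besides the shell and the picture viewer there is one more tool, called after "Call:" by a JSON object that holds its "method" and its "body", one argument or row to a line. play_rows: Moves the arm, as the interface text tells. Its arguments: {"type":"object","properties":{"grip":{"type":"array","items":{"type":"number"}},"travel":{"type":"array","items":{"type":"array","items":{"type":"number"}}},"turn":{"type":"array","items":{"type":"array","items":{"type":"number"}}},"grip_force":{"type":"number"}},"required":["grip","travel","turn"]}

```bash
mkdir -p pics; ls; python3 - <<'E'
from workcell import bot, optics, outline_of
import cv2,numpy as np
print(bot.observe(), bot.pinch_z)
for n in ("scene","top","wrist"):
    c=optics.get_calibration(n); print(n,c)
    im=optics.read_camera(n); cv2.imwrite(f"pics/a_{n}.png",im[:,:,::-1])
    for k in ("jar_1","round_cutter","square_cutter","egg_cup","wood_caddy","steel_tray","basket","ramekin","mug"):
        print(k,[(round(float(d["p"]),2),[int(v) for v in d["rect"]]) for d in outline_of(k,n)][:3])
E
```

```text
pics
{'time': 0.0, 'qpos': array([ 1.15172100e+00,  5.28441368e-02,  1.40174071e+00, -4.44679448e-05,
        1.68863479e+00, -7.02916955e-02]), 'dq': array([-0.00093063,  0.00037105,  0.00263965, -0.00093927,  0.00129698,
        0.00078215]), 'tau': array([-3.47031473e-04, -3.81660032e+01, -3.60194957e+01, -6.44201441e-05,
        6.05380425e-03, -2.52541668e-05]), 'eef_pos': array([0.17927847, 0.49310509, 0.23046052]), 'orientation': array([-5.45042172e-01, -3.09359340e+00,  2.49605940e-03]), 'force': array([ 0.92193253,  0.37588298, -0.36447228]), 'torque': array([ 0.03589019, -0.0255419 , -0.00441754]), 'finger_gap': 0.9983987348045915} 0.0187
scene {'vertical_fov': 53.184380541448384, 'cx': 324.29455754515726, 'cy': 200.63756718249903, 'dist': array([-0.05455406,  0.        ,  0.        ,  0.        ,  0.        ]), 'extrinsics': array([[-0.36126533, -0.58458998,  0.72645847,  1.29738736],
       [ 0.93245745, -0.2291902 ,  0.27927578,  0.28153117],
       [ 0.00323534,  0.77828427,  0.62790376,  0.70953919],
       [ 0.        ,  0.        ,  0.        ,  1.        ]])}
jar_1 
[... 1353 characters left out ...]
8])]
wrist {'vertical_fov': 63.29885753123842, 'cx': 324.4408686619349, 'cy': 201.99929228255473, 'dist': array([-0.00655406,  0.        ,  0.        ,  0.        ,  0.        ]), 'extrinsics': array([[ 3.40983773e-01, -8.92584173e-01, -2.94997561e-01,
         1.04420374e-01],
       [ 9.40069181e-01,  3.23769963e-01,  1.06971705e-01,
         5.21116925e-01],
       [ 3.00989466e-05, -3.13793731e-01,  9.49491176e-01,
         3.73325601e-01],
       [ 0.00000000e+00,  0.00000000e+00,  0.00000000e+00,
         1.00000000e+00]])}
jar_1 [(0.95, [214, 316, 246, 376])]
round_cutter []
square_cutter [(0.37, [146, 392, 156, 400])]
egg_cup []
wood_caddy []
steel_tray []
basket []
ramekin []
mug []
```

View pics/a_top.png

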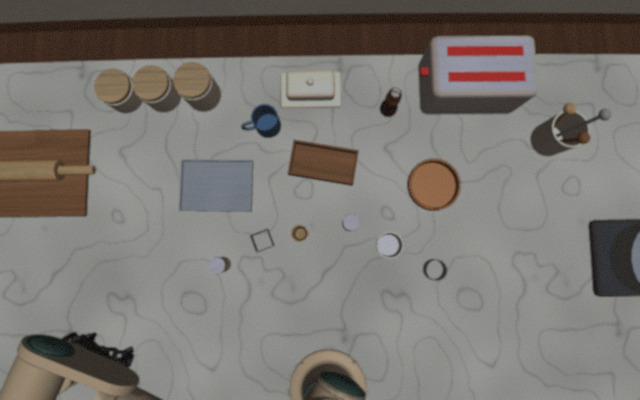

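View pics/a_scene.png

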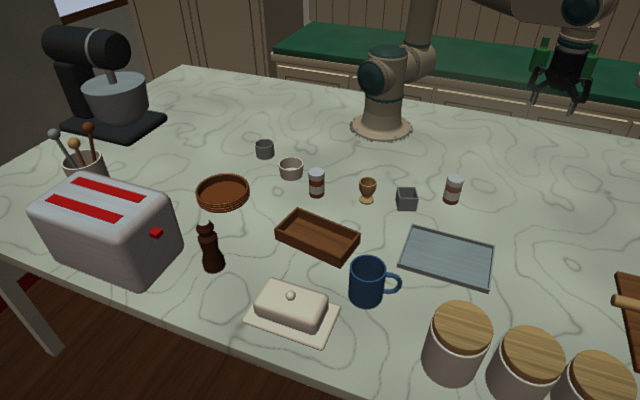

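Top view: the jars are at (219,264) and (351,223), the square cutter at (262,240), the egg cup at (300,233), the round cutter at (434,269) and the ramekin at (388,245). The tray is at (217,185), the caddy at (323,162), the basket at (433,185) and the mug at (263,121). The scene view agrees. Next I'll fit model silhouettes to the masks in both views, with height left free.

```bash
cat > h.py <<'E'
import numpy as np, cv2
from scipy.optimize import minimize
from scipy.spatial.transform import Rotation as R
from workcell import bot, optics, outline_of
def circ(r,z): 
    a=np.linspace(0,2*np.pi,32,endpoint=False); return np.c_[r*np.cos(a),r*np.sin(a),0*a+z]
def box(a,b,h): return np.array([[i*a/2,j*b/2,k] for i in(-1,1) for j in(-1,1) for k in(0,h)])
M={"jar_1":np.r_[circ(.022,0),circ(.0225,.08)],"round_cutter":np.r_[circ(.03,0),circ(.03,.045)],
"square_cutter":box(.052,.052,.045),"egg_cup":np.r_[circ(.021,0),circ(.0235,.042),circ(.024,.065)],
"wood_caddy":box(.1,.19,.036),"steel_tray":box(.15,.21,.014),"basket":np.r_[circ(.075,0),circ(.075,.033)],
"ramekin":np.r_[circ(.030,0),circ(.038,.042)],"mug":np.r_[circ(.038,0),circ(.038,.09)]}
YAW={"square_cutter":np.pi/2,"wood_caddy":np.pi,"steel_tray":np.pi}
def K(c): f=200/np.tan(np.radians(c["vertical_fov"]/2)); return np.array([[f,0,c["cx"]],[0,f,c["cy"]],[0,0,1.]])
def proj(P,c):
    W=np.linalg.inv(c["extrinsics"]); Q=(P@W[:3,:3].T+W[:3,3])*[1,-1,-1]
    return cv2.projectPoints(Q,np.zeros(3),np.zeros(3),K(c),c["dist"])[0][:,0]
def ground(u,v,c,z=0.):
    p=cv2.undistortPoints(np.array([[[u,v]]],float),K(c),c["dist"])[0,0]
    d=c["extrinsics"][:3,:3]@[p[0],-p[1],-1]; o=c["extrinsics"][:3,3]; return o+d*(z-o[2])/d[2]
def fit(name,views,x0=None,fixz=None):
    """views: [(mask,calib)] -> x,y,z,yaw, mean IoU. hull IoU at 6x supersampling"""
    S=6; T=[]
    for m,c in views:
        pts=np.argwhere(m)[:,::-1].astype(np.float32); h=cv2.convexHull(np.r_[pts+[.5,.5],pts+[-.5,-.5],pts+[.5,-.5],pts+[-.5,.5]].astype(np.float32))[:,0]
        lo=h.min(0)-15; wh=np.ceil((h.max(0)-lo+15)*S).astype(int)
        def ras(p,lo=lo,wh=wh):
            a=np.zeros((wh[1],wh[0]),np.uint8); cv2.fillConvexPoly(a,cv2.convexHull(np.round((p-lo)*S*16).astype(np.int32)),1,shift=4); return a
        T.append((ras(h),ras,c,h.mean(0)))
    if x0 is None: x0=ground(*T[0][3],T[0][2],M[name][:,2].max()/2)
    def cost(q):
        z=fixz if fixz is not None else q[2]; s,co=np.sin(q[3]),np.cos(q[3])
        P=M[name]@np.array([[co,s,0],[-s,co,0],[0,0,1]])+[q[0],q[1],z]; e=0
        for t,ras,c,_ in T:
            a=ras(proj(P,c)); e+=1-(a&t).sum()/max((a|t).sum(),1)
        return e/len(T)
    best=None
    for y in (np.arange(0,1,.125)*YAW[name] if name in YAW else [0]):
        s0=np.array([x0[0],x0[1],0,y]); sim=np.r_[[s0],s0+np.diag([.015,.015,.01,.15])]
        r=minimize(cost,s0,method="Nelder-Mead",options=dict(initial_simplex=sim,maxiter=150,xatol=1e-4,fatol=1e-4))
        if best is None or r.fun<best.fun: best=r
    return np.r_[best.x,1-best.fun]
def togo(x,y,z,yaw=None):
    """shift/turn in tool axes to put the TCP at x,y,z pointing down with jaw (tool y) along world angle yaw"""
    s=bot.observe(); r=R.from_rotvec(s["orientation"]); m=r.as_matrix()
    a=np.arctan2(m[1,1],m[0,1]); yy=a if yaw is None else a+(yaw-a+np.pi/2)%np.pi-np.pi/2
    t=np.array([np.cos(yy),np.sin(yy),0]); D=np.c_[np.cross(t,[0,0,-1]),t,[0,0,-1.]]
    return np.round(m.T@(np.array([x,y,z])-s["eef_pos"]),4), np.round((r.inv()*R.from_matrix(D)).as_rotvec(),4), s
E
cat > m1.py <<'E'
from h import *
c={n:optics.get_calibration(n) for n in("top","scene")}
for n in c: optics.read_camera(n)
for k in M:
    d={n:outline_of(k,n) for n in c}
    if k=="jar_1": prs=[(d["top"][i]["region"],d["scene"][i]["region"]) for i in(0,1)]
    else: prs=[(d["top"][0]["region"],d["scene"][0]["region"])]
    for a,b in prs: print(k,np.round(fit(k,[(a,c["top"]),(b,c["scene"])]),4))
E
python3 m1.py; python3 -c "
from h import *
print(togo(.179,.493,.231)[:2])"
```

```text
jar_1 [0.3467 0.2983 0.0036 0.0505 0.4827]
jar_1 [ 0.459  -0.0683 -0.0011  0.0958  0.4719]
round_cutter [ 0.3236 -0.3037  0.0015  0.1088  0.9328]
square_cutter [4.110e-01 1.845e-01 6.000e-04 3.753e-01 8.725e-01]
egg_cup [0.4307 0.0755 0.0019 0.0809 0.9446]
wood_caddy [ 0.6344  0.0073  0.0024 -0.1842  0.965 ]
steel_tray [5.7710e-01 3.1840e-01 2.9000e-03 3.1215e+00 9.5960e-01]
basket [ 0.5667 -0.3094  0.0018  0.0847  0.9717]
ramekin [ 3.952e-01 -1.741e-01  2.000e-04  1.034e-01  9.095e-01]
mug [0.7523 0.1695 0.0009 0.1011 0.8032]
(array([ 0.0002, -0.0005,  0.0003]), array([ 0.0001,  0.    , -0.    ]))
```

```bash
cat > go.py <<'E'
import sys
from h import *
a=[float(v) for v in sys.argv[1:]]
t,r,s=togo(*a); print("travel",t,"turn",r,"len",np.round(np.linalg.norm(t),3),"t",round(s["time"],2),"F",np.round(s["force"],1),"pos",np.round(s["eef_pos"],4))
E
python3 go.py .347 .298 .15; python3 - <<'E'
from h import *
c={n:optics.get_calibration(n) for n in("top","scene")}
d={}
for n in c: optics.read_camera(n); d[n]=[q["region"] for q in outline_of("jar_1",n)][:2]
d["top"].sort(key=lambda m:np.argwhere(m)[:,1].mean()); d["scene"].sort(key=lambda m:-np.argwhere(m)[:,1].mean())
for a,b in zip(d["top"],d["scene"]): print(np.round(fit("jar_1",[(a,c["top"]),(b,c["scene"])]),4))
E
```

```text
travel [-0.2243 -0.1264  0.0813] turn [ 0.0001  0.     -0.    ] len 0.27 t 2.5 F [-0.8 -0.5  0.6] pos [0.1794 0.4934 0.2313]
[0.3475 0.2983 0.0012 0.029  0.9276]
[ 0.4578 -0.0669  0.0025  0.06    0.9145]
```

Call:
{"method": "play_rows", "body": {
  "grip": [0.085,0.085,0.085,0.085,0.085],
  "travel": [
    [-0.045,-0.025,0.016],
    [-0.09,-0.05,0.032],
    [-0.134,-0.076,0.049],
    [-0.179,-0.101,0.065],
    [-0.2243,-0.1264,0.0813]
  ],
  "turn": [
    [0,0,0],
    [0,0,0],
    [0,0,0],
    [0,0,0],
    [0,0,0]
  ],
  "grip_force": 30
}}

```text
time: 3.2
eef_pos: [0.3354, 0.3109, 0.1557]
orientation: [0.544, 3.093, 0.001]
force: [0.7, 0.5, 0.1]
finger_gap: 0.997
```

Next, a wrist-camera check of the jar from here, and the descent numbers.

```bash
cat > w.py <<'E'
# wrist+top fit of one thing: name x0 y0
import sys
from h import *
n=sys.argv[1]; x0=[float(v) for v in sys.argv[2:4]]
V=[]
for cam in ("wrist","top","scene"):
    c=optics.get_calibration(cam); im=optics.read_camera(cam); cv2.imwrite(f"pics/last_{cam}.png",im[:,:,::-1])
    u=proj(np.array([[*x0,M[n][:,2].max()/2]]),c)[0]
    L=[(np.linalg.norm(np.argwhere(d["region"]).mean(0)[::-1]-u),d["p"],d["rect"],d["region"]) for d in outline_of(n,cam)]
    if L: 
        q=min(L,key=lambda l:l[0]); print(cam,"exp",np.round(u),"off",round(q[0],1),"p",round(q[1],2),q[2])
        if q[0]<60: V.append((q[3],c))
print("all",np.round(fit(n,V,x0),4)); print("first only, z=0",np.round(fit(n,V[:1],x0,fixz=0),4))
E
python3 w.py jar_1 .3475 .2983; python3 go.py .3475 .2983 .04
```

```text
wrist exp [315. 214.] off 8.4 p 0.59 [283.2, 180.2, 340.2, 262.5]
top exp [219. 264.] off 0.7 p 0.66 [209.5, 257.8, 229.8, 273.0]
scene exp [452. 190.] off 0.8 p 0.85 [442.7, 173.5, 467.4, 206.5]
all [0.3468 0.2971 0.0018 0.0511 0.9458]
first only, z=0 [0.3476 0.2964 0.0052 0.1418 0.97  ]
travel [-0.0175 -0.0097  0.1166] turn [ 0.0011  0.0002 -0.    ] len 0.118 t 3.5 F [0.6 1.2 0.3] pos [0.3343 0.3132 0.1566]
```

Call:
{"method": "play_rows", "body": {
  "grip": [0.085,0.085,0.085,0.085,0.085],
  "travel": [
    [-0.0175,-0.0108,0.015],
    [-0.0175,-0.0108,0.05],
    [-0.0175,-0.0108,0.085],
    [-0.0175,-0.0108,0.116],
    [-0.0175,-0.0108,0.1166]
  ],
  "turn": [
    [0,0,0],
    [0,0,0],
    [0,0,0],
    [0,0,0],
    [0,0,0]
  ]
}}

```text
time: 4.0
eef_pos: [0.3442, 0.2968, 0.0365]
orientation: [-0.539, -3.09, 0.007]
force: [-0.4, 0.4, -0.3]
finger_gap: 0.995
```

Call:
{"method": "play_rows", "body": {
  "grip": [0.03,0.03,0.03,0.03,0.03],
  "travel": [
    [0,0,0],
    [0,0,0],
    [0,0,0],
    [0,0,0],
    [0,0,0]
  ],
  "turn": [
    [0,0,0],
    [0,0,0],
    [0,0,0],
    [0,0,0],
    [0,0,0]
  ],
  "grip_force": 40
}}

```text
time: 4.5
eef_pos: [0.3452, 0.2977, 0.0384]
orientation: [-0.539, -3.092, 0.002]
force: [-1.5, -0.9, 7.7]
finger_gap: 0.522
```

Call:
{"method": "play_rows", "body": {
  "grip": [0.03,0.03,0.03,0.03,0.03],
  "travel": [
    [0,0,0],
    [0,0,-0.03],
    [0,0,-0.065],
    [0,0,-0.1],
    [0,0,-0.1]
  ],
  "turn": [
    [0,0,0],
    [0,0,0],
    [0,0,0],
    [0,0,0],
    [0,0,0]
  ]
}}

```text
time: 5.0
eef_pos: [0.3476, 0.2993, 0.1441]
orientation: [0.539, 3.09, 0.009]
force: [-0.1, 0.6, -0.8]
finger_gap: 0.517
```

```bash
python3 go.py .643 .056 .15 1.387; python3 -c "
from h import *
print(bot.observe()['finger_gap'])"
```

```text
travel [-0.3603 -0.1288 -0.0056] turn [ 0.0063  0.0039 -0.1618] len 0.383 t 5.0 F [-0.1  0.6 -0.8] pos [0.3476 0.2993 0.1441]
0.5171155327960781
```

Call:
{"method": "play_rows", "body": {
  "grip": [0.03,0.03,0.03,0.03,0.03],
  "travel": [
    [-0.046,-0.016,0],
    [-0.092,-0.033,0],
    [-0.138,-0.049,0],
    [-0.184,-0.066,0],
    [-0.23,-0.082,0]
  ],
  "turn": [
    [0,0,-0.03],
    [0,0,-0.06],
    [0,0,-0.1],
    [0,0,-0.13],
    [0.006,0.004,-0.162]
  ]
}}

```text
time: 5.5
eef_pos: [0.5373, 0.1424, 0.1436]
orientation: [-0.286, -3.128, -0.0]
force: [0.7, 0.9, -0.5]
finger_gap: 0.516
```

```bash
python3 go.py .643 .056 .12 1.387
```

```text
travel [-0.1197 -0.0658  0.0235] turn [-0.     -0.0008  0.0011] len 0.139 t 5.5 F [ 0.7  0.9 -0.5] pos [0.5373 0.1424 0.1436]
```

Call:
{"method": "play_rows", "body": {
  "grip": [0.03,0.03,0.03,0.03,0.03],
  "travel": [
    [-0.04,-0.022,0],
    [-0.08,-0.044,0.01],
    [-0.1197,-0.0658,0.0235],
    [-0.1197,-0.0658,0.0235],
    [-0.1197,-0.0658,0.0235]
  ],
  "turn": [
    [0,0,0],
    [0,0,0],
    [0,0,0],
    [0,0,0],
    [0,0,0]
  ]
}}

```text
time: 6.0
eef_pos: [0.6425, 0.0553, 0.1177]
orientation: [-0.289, -3.124, 0.0]
force: [0.1, 1.3, -0.7]
finger_gap: 0.517
```

```bash
python3 - <<'E'
from h import *
V=[]
for cam in ("top","scene"):
    c=optics.get_calibration(cam); im=optics.read_camera(cam); cv2.imwrite(f"pics/b_{cam}.png",im[:,:,::-1])
    d=outline_of("jar_1",cam); print(cam,[(round(q["p"],2),q["rect"]) for q in d])
    print("jar expected at", proj(np.array([[.643,.056,.12]]),c))
c=optics.get_calibration("scene"); im=cv2.imread("pics/b_scene.png")[110:290,210:470]; cv2.imwrite("pics/b_crop.png",cv2.resize(im,None,fx=3,fy=3))
E
python3 go.py .643 .056 .046 1.387
```

```text
top [(0.81, [340.4, 216.2, 358.0, 230.3]), (0.39, [300.8, 155.3, 311.9, 162.7])]
jar expected at [[304.18248033 152.43856279]]
scene [(0.8, [324.8, 189.2, 344.3, 231.4]), (0.66, [308.0, 174.6, 325.7, 201.7]), (0.35, [397.7, 185.8, 419.8, 211.8])]
jar expected at [[334.93635008 211.45056268]]
travel [-0.0004 -0.0011  0.0753] turn [0.0005 0.0009 0.0026] len 0.075 t 6.2 F [ 0.9  0.1 -1.6] pos [0.6427 0.0571 0.1213]
```

View pics/b_crop.png

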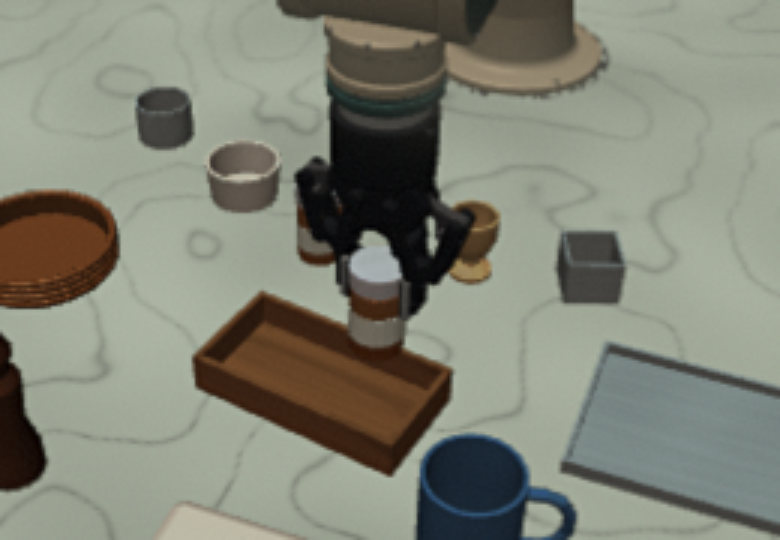

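The picture shows the jar held upright over the right half of the caddy, at crop (375,300). I'll lower it.

Call:
{"method": "play_rows", "body": {
  "grip": [0.03,0.03,0.03,0.03,0.03],
  "travel": [
    [0,-0.001,0.03],
    [0,-0.001,0.055],
    [0,-0.001,0.07],
    [0,-0.001,0.074],
    [0,-0.001,0.0755]
  ],
  "turn": [
    [0,0,0],
    [0,0,0],
    [0,0,0],
    [0,0,0],
    [0,0,0]
  ]
}}

```text
time: 6.7
eef_pos: [0.6428, 0.0565, 0.0465]
orientation: [0.283, 3.127, 0.001]
force: [0.2, -0.7, -1.1]
finger_gap: 0.521
```

Call:
{"method": "play_rows", "body": {
  "grip": [0.03,0.055,0.06,0.06,0.06],
  "travel": [
    [0,0,0],
    [0,0,0],
    [0,0,0],
    [0,0,-0.002],
    [0,0,-0.03]
  ],
  "turn": [
    [0,0,0],
    [0,0,0],
    [0,0,0],
    [0,0,0],
    [0,0,0]
  ]
}}

```text
time: 7.2
eef_pos: [0.6405, 0.0564, 0.0729]
orientation: [-0.283, -3.123, 0.001]
force: [-0.2, -0.5, -0.3]
finger_gap: 0.702
```

Call:
{"method": "play_rows", "body": {
  "grip": [0.06,0.06,0.085,0.085,0.085],
  "travel": [
    [0,0,-0.03],
    [0,0,-0.065],
    [0,0,-0.08],
    [0,0,-0.08],
    [0,0,-0.08]
  ],
  "turn": [
    [0,0,0],
    [0,0,0],
    [0,0,0],
    [0,0,0],
    [0,0,0]
  ]
}}

```text
time: 7.7
eef_pos: [0.6406, 0.0564, 0.1516]
orientation: [-0.283, -3.122, 0.001]
force: [0.3, 0.2, -0.8]
finger_gap: 0.996
```

```bash
python3 go.py .4578 -.067 .15; python3 w.py jar_1 .643 .056
```

```text
travel [ 0.1576 -0.1542  0.0028] turn [-0.0012 -0.007  -0.    ] len 0.221 t 7.7 F [ 0.3  0.2 -0.8] pos [0.6406 0.0564 0.1516]
wrist exp [324. 201.] off 14.5 p 0.79 [291.5, 173.0, 353.3, 257.7]
top exp [305. 158.] off 1.4 p 0.71 [299.0, 153.9, 311.8, 165.4]
scene exp [334. 237.] off 52.5 p 0.46 [308.3, 175.2, 321.7, 199.3]
all [ 0.6465  0.0561  0.0059 -0.06    0.5082]
first only, z=0 [ 0.6495  0.0554  0.006  -0.0532  0.9648]
```

Call:
{"method": "play_rows", "body": {
  "grip": [0.085,0.085,0.085,0.085,0.085],
  "travel": [
    [0.034,-0.033,0],
    [0.068,-0.066,0],
    [0.102,-0.1,0],
    [0.136,-0.133,0],
    [0.1576,-0.1542,0.0028]
  ],
  "turn": [
    [0,0,0],
    [0,0,0],
    [0,0,0],
    [0,0,0],
    [0,0,0]
  ]
}}

```text
time: 8.5
eef_pos: [0.4557, -0.0681, 0.1501]
orientation: [-0.284, -3.121, 0.002]
force: [0.1, -0.2, -0.2]
finger_gap: 0.995
```

```bash
python3 w.py jar_1 .4578 -.067;python3 go.py .4578 -.067 .04
```

```text
wrist exp [326. 201.] off 9.7 p 0.88 [296.6, 169.0, 357.9, 251.7]
scene exp [316. 183.] off 0.8 p 0.93 [306.1, 166.2, 325.5, 200.8]
all [ 0.458  -0.0671  0.0017  0.0961  0.9362]
first only, z=0 [ 0.4592 -0.0679  0.0051  0.0883  0.9689]
travel [-0.0003 -0.0004  0.1103] turn [-0.0011 -0.0072 -0.    ] len 0.11 t 8.8 F [-0.3  0.3  0.2] pos [ 0.4584 -0.0666  0.1503]
```

Call:
{"method": "play_rows", "body": {
  "grip": [0.085,0.085,0.085,0.085,0.085],
  "travel": [
    [0,0,0.035],
    [0,0,0.07],
    [0,0,0.1],
    [0,0,0.1105],
    [0,0,0.1105]
  ],
  "turn": [
    [0,0,0],
    [0,0,0],
    [0,0,0],
    [0,0,0],
    [0,0,0]
  ]
}}

```text
time: 9.3
eef_pos: [0.4572, -0.066, 0.0386]
orientation: [-0.28, -3.119, -0.0]
force: [-0.4, 0.5, -0.3]
finger_gap: 0.991
```

Call:
{"method": "play_rows", "body": {
  "grip": [0.03,0.03,0.03,0.03,0.03],
  "travel": [
    [0,0,0],
    [0,0,0],
    [0,0,0],
    [0,0,0],
    [0,0,0]
  ],
  "turn": [
    [0,0,0],
    [0,0,0],
    [0,0,0],
    [0,0,0],
    [0,0,0]
  ]
}}

```text
time: 9.8
eef_pos: [0.4582, -0.0662, 0.0401]
orientation: [-0.281, -3.121, 0.001]
force: [-0.2, 0.2, 6.4]
finger_gap: 0.517
```

Call:
{"method": "play_rows", "body": {
  "grip": [0.03,0.03,0.03,0.03,0.03],
  "travel": [
    [0,0,0],
    [0,0,-0.03],
    [0,0,-0.065],
    [0,0,-0.09],
    [0,0,-0.09]
  ],
  "turn": [
    [0,0,0],
    [0,0,0],
    [0,0,0],
    [0,0,0],
    [0,0,0]
  ]
}}

```text
time: 10.3
eef_pos: [0.4607, -0.0667, 0.1337]
orientation: [-0.281, -3.128, 0.002]
force: [0.6, 0.7, -1.7]
finger_gap: 0.52
```

```bash
python3 go.py .625 -.042 .125 1.387
```

```text
travel [-0.1573  0.0536  0.0086] turn [-0.0013 -0.0006  0.0043] len 0.166 t 10.3 F [ 0.6  0.7 -1.7] pos [ 0.4607 -0.0667  0.1337]
```

Call:
{"method": "play_rows", "body": {
  "grip": [0.03,0.03,0.03,0.03,0.03],
  "travel": [
    [-0.045,0.015,0],
    [-0.09,0.031,0],
    [-0.135,0.046,0.005],
    [-0.1573,0.0536,0.0086],
    [-0.1573,0.0536,0.0086]
  ],
  "turn": [
    [0,0,0],
    [0,0,0],
    [0,0,0],
    [0,0,0],
    [0,0,0]
  ]
}}

```text
time: 10.8
eef_pos: [0.6257, -0.0412, 0.1206]
orientation: [-0.279, -3.124, 0.001]
force: [-0.4, 0.6, -1.4]
finger_gap: 0.517
```

```bash
python3 go.py .625 -.042 .047 1.387;python3 go.py .625 -.042 .047 1.387
```

```text
travel [ 0.0001 -0.0008  0.0736] turn [-0.0013 -0.0055  0.0053] len 0.074 t 10.8 F [-0.4  0.6 -1.4] pos [ 0.6257 -0.0412  0.1206]
travel [ 0.0001 -0.0008  0.0736] turn [-0.0013 -0.0055  0.0053] len 0.074 t 10.8 F [-0.4  0.6 -1.4] pos [ 0.6257 -0.0412  0.1206]
```

Call:
{"method": "play_rows", "body": {
  "grip": [0.03,0.03,0.03,0.03,0.03],
  "travel": [
    [0,-0.001,0.03],
    [0,-0.001,0.055],
    [0,-0.001,0.07],
    [0,-0.001,0.073],
    [0,-0.001,0.0745]
  ],
  "turn": [
    [0,0,0],
    [0,0,0],
    [0,0,0],
    [0,0,0],
    [0,0,0]
  ]
}}

```text
time: 11.3
eef_pos: [0.6246, -0.0423, 0.0458]
orientation: [-0.28, -3.123, 0.001]
force: [0.8, -0.6, -0.9]
finger_gap: 0.521
```

Call:
{"method": "play_rows", "body": {
  "grip": [0.03,0.055,0.06,0.06,0.06],
  "travel": [
    [0,0,0],
    [0,0,0],
    [0,0,0],
    [0,0,-0.002],
    [0,0,-0.03]
  ],
  "turn": [
    [0,0,0],
    [0,0,0],
    [0,0,0],
    [0,0,0],
    [0,0,0]
  ]
}}

```text
time: 11.8
eef_pos: [0.6226, -0.042, 0.0724]
orientation: [-0.279, -3.116, 0.001]
force: [-0.2, 0.0, -0.3]
finger_gap: 0.701
```

Call:
{"method": "play_rows", "body": {
  "grip": [0.06,0.06,0.085,0.085,0.085],
  "travel": [
    [0,0,-0.03],
    [0,0,-0.065],
    [0,0,-0.08],
    [0,0,-0.08],
    [0,0,-0.08]
  ],
  "turn": [
    [0,0,0],
    [0,0,0],
    [0,0,0],
    [0,0,0],
    [0,0,0]
  ]
}}

```text
time: 12.3
eef_pos: [0.6233, -0.042, 0.151]
orientation: [-0.279, -3.114, 0.0]
force: [-0.5, 0.4, -1.0]
finger_gap: 0.993
```

```bash
python3 w.py jar_1 .625 -.042; python3 go.py .431 .0755 .13 0
```

```text
wrist exp [325. 202.] off 11.3 p 0.72 [293.3, 174.0, 355.8, 254.7]
top exp [340. 164.] off 1.8 p 0.7 [332.8, 161.5, 351.1, 175.5]
scene exp [300. 222.] off 2.8 p 0.63 [291.5, 204.2, 311.5, 237.3]
all [ 0.6244 -0.0423  0.0078  0.0099  0.8638]
first only, z=0 [ 0.6287 -0.0434  0.0043  0.0884  0.9626]
travel [0.2098 0.0815 0.0242] turn [-0.0121 -0.0117  1.3921] len 0.226 t 12.6 F [1.  0.1 0.1] pos [ 0.6233 -0.042   0.1511]
```

Call:
{"method": "play_rows", "body": {
  "grip": [0.085,0.085,0.085,0.085,0.085],
  "travel": [
    [0.042,0.016,0],
    [0.084,0.033,0],
    [0.126,0.05,0],
    [0.168,0.066,0],
    [0.2098,0.0815,0]
  ],
  "turn": [
    [0,0,0],
    [0,0,0],
    [0,0,0],
    [0,0,0],
    [-0.012,-0.0117,0]
  ]
}}

```text
time: 13.1
eef_pos: [0.4297, 0.0763, 0.1538]
orientation: [-0.28, -3.126, -0.017]
force: [0.0, 0.6, 1.0]
finger_gap: 0.997
```

```bash
python3 w.py egg_cup .431 .0755;python3 go.py .431 .0755 .034
```

```text
wrist exp [322. 196.] off 9.0 p 0.58 [289.1, 164.9, 350.0, 239.3]
scene exp [367. 191.] off 1.3 p 0.93 [361.1, 175.6, 376.1, 204.9]
all [0.4315 0.0743 0.0017 0.1532 0.9403]
first only, z=0 [ 0.4323  0.0733  0.0083 -0.0648  0.9806]
travel [ 0.0008 -0.0011  0.1205] turn [ 0.0104 -0.0029  0.    ] len 0.121 t 13.4 F [-0.1 -0.3 -0.3] pos [0.4321 0.0752 0.1545]
```

Call:
{"method": "play_rows", "body": {
  "grip": [0.085,0.085,0.085,0.085,0.085],
  "travel": [
    [0.0005,-0.001,0.04],
    [0.0005,-0.001,0.08],
    [0.0005,-0.001,0.11],
    [0.0005,-0.001,0.1205],
    [0.0005,-0.001,0.1205]
  ],
  "turn": [
    [0.01,-0.003,0],
    [0.01,-0.003,0],
    [0.01,-0.003,0],
    [0.01,-0.003,0],
    [0.01,-0.003,0]
  ]
}}

```text
time: 13.9
eef_pos: [0.4311, 0.0751, 0.0329]
orientation: [-0.282, -3.126, 0.0]
force: [0.0, 0.3, 0.5]
finger_gap: 0.996
```

Call:
{"method": "play_rows", "body": {
  "grip": [0.03,0.03,0.03,0.03,0.03],
  "travel": [
    [0,0,0],
    [0,0,0],
    [0,0,0],
    [0,0,0],
    [0,0,0]
  ],
  "turn": [
    [0,0,0],
    [0,0,0],
    [0,0,0],
    [0,0,0],
    [0,0,0]
  ],
  "grip_force": 25
}}

```text
time: 14.4
eef_pos: [0.4324, 0.075, 0.0346]
orientation: [0.282, 3.128, -0.0]
force: [-1.1, -1.5, 6.0]
finger_gap: 0.546
```

Call:
{"method": "play_rows", "body": {
  "grip": [0.03,0.03,0.03,0.03,0.03],
  "travel": [
    [0,0,0],
    [0,0,-0.03],
    [0,0,-0.065],
    [0,0,-0.1],
    [0,0,-0.1]
  ],
  "turn": [
    [0,0,0],
    [0,0,0],
    [0,0,0],
    [0,0,0],
    [0,0,0]
  ]
}}

```text
time: 14.9
eef_pos: [0.4349, 0.0753, 0.14]
orientation: [0.281, 3.119, 0.003]
force: [-0.1, -0.5, -1.2]
finger_gap: 0.542
```

```bash
python3 go.py .567 -.3095 .14
```

```text
travel [-0.1989 -0.355   0.0009] turn [ 0.0026  0.0097 -0.    ] len 0.407 t 14.9 F [-0.1 -0.5 -1.2] pos [0.4349 0.0753 0.14  ]
```

Call:
{"method": "play_rows", "body": {
  "grip": [0.03,0.03,0.03,0.03,0.03],
  "travel": [
    [-0.022,-0.04,0],
    [-0.044,-0.08,0],
    [-0.066,-0.119,0],
    [-0.088,-0.158,0],
    [-0.11,-0.197,0]
  ],
  "turn": [
    [0,0,0],
    [0,0,0],
    [0,0,0],
    [0,0,0],
    [0.002,0.009,0]
  ]
}}

```text
time: 15.4
eef_pos: [0.5078, -0.1398, 0.1399]
orientation: [0.282, 3.129, 0.002]
force: [0.9, 0.4, 0.3]
finger_gap: 0.543
```

```bash
python3 go.py .567 -.3095 .12
```

```text
travel [-0.0886 -0.1564  0.0197] turn [ 0.001 -0.     0.   ] len 0.181 t 15.4 F [0.9 0.4 0.3] pos [ 0.5078 -0.1398  0.1399]
```

Call:
{"method": "play_rows", "body": {
  "grip": [0.03,0.03,0.03,0.03,0.03],
  "travel": [
    [-0.022,-0.039,0],
    [-0.044,-0.078,0],
    [-0.066,-0.117,0.01],
    [-0.0886,-0.1564,0.0197],
    [-0.0886,-0.1564,0.0197]
  ],
  "turn": [
    [0,0,0],
    [0,0,0],
    [0,0,0],
    [0,0,0],
    [0,0,0]
  ]
}}

```text
time: 15.9
eef_pos: [0.5656, -0.3134, 0.1142]
orientation: [-0.289, -3.122, -0.005]
force: [0.2, 1.0, -1.1]
finger_gap: 0.544
```

```bash
python3 go.py .567 -.3095 .042; python3 w.py egg_cup .567 -.3095; python3 -c "
import cv2
cv2.imwrite('pics/c.png',cv2.resize(cv2.imread('pics/last_scene.png')[100:260,150:390],None,fx=3,fy=3))"
```

```text
travel [-0.0011  0.0039  0.0722] turn [ 0.0026 -0.0068  0.    ] len 0.072 t 15.9 F [ 0.2  1.  -1.1] pos [ 0.5656 -0.3134  0.1142]
wrist exp [329. 211.] off 71.6 p 0.96 [266.7, 203.9, 381.9, 349.8]
scene exp [221. 188.] off 26.3 p 0.72 [206.4, 148.8, 226.0, 178.5]
all [ 0.5208 -0.3487  0.047   0.284   0.8447]
first only, z=0 [ 0.4671 -0.3939  0.0264  0.8786  0.8106]
```

View pics/c.png

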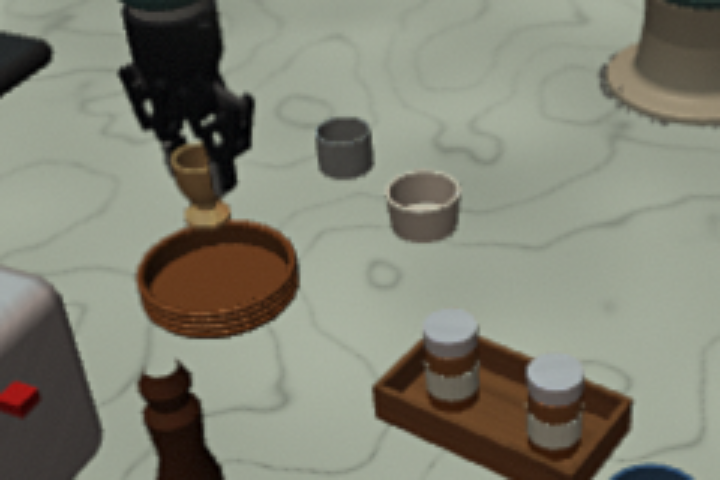

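Both jars stand upright in the caddy. The egg cup hangs upright above the basket, at crop (205,190). I'll lower it.

Call:
{"method": "play_rows", "body": {
  "grip": [0.03,0.03,0.03,0.03,0.03],
  "travel": [
    [-0.001,0.003,0.03],
    [-0.001,0.003,0.055],
    [-0.001,0.003,0.068],
    [-0.001,0.003,0.072],
    [-0.001,0.003,0.074]
  ],
  "turn": [
    [0,0,0],
    [0,0,0],
    [0,0,0],
    [0,0,0],
    [0,0,0]
  ]
}}

```text
time: 16.7
eef_pos: [0.5694, -0.3055, 0.0481]
orientation: [0.279, 3.126, -0.0]
force: [-0.5, -0.4, -0.3]
finger_gap: 0.543
```

```bash
python3 go.py .567 -.3095 .0415
```

```text
travel [ 0.0016 -0.0043  0.0066] turn [ 0.0001  0.0027 -0.    ] len 0.008 t 16.7 F [-0.5 -0.4 -0.3] pos [ 0.5694 -0.3055  0.0481]
```

Call:
{"method": "play_rows", "body": {
  "grip": [0.03,0.03,0.03,0.03,0.03],
  "travel": [
    [0,0,0.002],
    [0,0,0.004],
    [0,0,0.0055],
    [0,0,0.0055],
    [0,0,0.0055]
  ],
  "turn": [
    [0,0,0],
    [0,0,0],
    [0,0,0],
    [0,0,0],
    [0,0,0]
  ]
}}

```text
time: 17.2
eef_pos: [0.5694, -0.3056, 0.0428]
orientation: [0.279, 3.126, -0.0]
force: [0.3, 0.0, -1.5]
finger_gap: 0.546
```

Call:
{"method": "play_rows", "body": {
  "grip": [0.055,0.06,0.06,0.06,0.06],
  "travel": [
    [0,0,0],
    [0,0,0],
    [0,0,0],
    [0,0,-0.002],
    [0,0,-0.03]
  ],
  "turn": [
    [0,0,0],
    [0,0,0],
    [0,0,0],
    [0,0,0],
    [0,0,0]
  ]
}}

```text
time: 17.7
eef_pos: [0.5673, -0.3043, 0.0688]
orientation: [-0.279, -3.125, -0.005]
force: [-0.8, -0.1, -0.9]
finger_gap: 0.703
```

Call:
{"method": "play_rows", "body": {
  "grip": [0.06,0.06,0.085,0.085,0.085],
  "travel": [
    [0,0,-0.03],
    [0,0,-0.065],
    [0,0,-0.08],
    [0,0,-0.08],
    [0,0,-0.08]
  ],
  "turn": [
    [0,0,0],
    [0,0,0],
    [0,0,0],
    [0,0,0],
    [0,0,0]
  ]
}}

```text
time: 18.2
eef_pos: [0.5672, -0.3044, 0.1473]
orientation: [-0.279, -3.123, -0.006]
force: [0.0, 0.2, -0.8]
finger_gap: 0.997
```

```bash
python3 w.py egg_cup .567 -.3095; python3 go.py .3236 -.3037 .15
```

```text
wrist exp [317. 198.] off 12.3 p 0.8 [285.7, 169.4, 353.7, 246.7]
scene exp [221. 188.] off 2.3 p 0.64 [213.9, 171.1, 228.8, 202.1]
all [ 0.5688 -0.3067  0.0063 -0.0107  0.9482]
first only, z=0 [ 0.5719 -0.3078  0.0062  0.0822  0.9736]
travel [ 0.2399 -0.0425 -0.0011] turn [ 0.0037 -0.0066  0.    ] len 0.244 t 18.5 F [ 0.  -0.   0.5] pos [ 0.5672 -0.3044  0.1475]
```

Call:
{"method": "play_rows", "body": {
  "grip": [0.085,0.085,0.085,0.085,0.085],
  "travel": [
    [0.045,-0.008,0],
    [0.09,-0.016,0],
    [0.135,-0.024,0],
    [0.18,-0.032,0],
    [0.225,-0.04,0]
  ],
  "turn": [
    [0,0,0.14],
    [0,0,0.28],
    [0,0,0.42],
    [0,0,0.56],
    [0,0,0.7]
  ]
}}

```text
time: 19.0
eef_pos: [0.3369, -0.3035, 0.1483]
orientation: [-1.34, -2.833, -0.003]
force: [0.2, -1.1, 0.7]
finger_gap: 0.999
```

```bash
python3 go.py .3236 -.3037 .14 -.02; python3 -c "
from h import *
print(bot.observe()['qpos'])"
```

```text
travel [ 0.0083 -0.0104  0.0084] turn [-0.0042 -0.0068  0.7072] len 0.016 t 19.0 F [ 0.2 -1.1  0.7] pos [ 0.3369 -0.3035  0.1483]
[-8.14169325e-01 -1.04127550e-01  1.72039989e+00 -1.04671773e-03
  1.53305593e+00 -1.50133157e+00]
```

Call:
{"method": "play_rows", "body": {
  "grip": [0.085,0.085,0.085,0.085,0.085],
  "travel": [
    [0.0083,-0.0104,0.005],
    [0.0083,-0.0104,0.0084],
    [0.0083,-0.0104,0.0084],
    [0.0083,-0.0104,0.0084],
    [0.0083,-0.0104,0.0084]
  ],
  "turn": [
    [0,0,0.145],
    [0,0,0.29],
    [0,0,0.43],
    [0,0,0.57],
    [-0.004,-0.007,0.707]
  ]
}}

```text
time: 19.5
eef_pos: [0.3234, -0.3036, 0.1397]
orientation: [-2.25, -2.193, 0.0]
force: [-0.3, 0.6, -0.9]
finger_gap: 1.001
```

```bash
python3 w.py round_cutter .3236 -.3037; python3 go.py .3236 -.3037 .01 -.02
```

```text
wrist exp [324. 196.] off 8.6 p 0.92 [291.3, 160.5, 367.4, 240.8]
top exp [435. 270.] off 1.8 p 0.63 [420.1, 258.7, 447.2, 279.8]
scene exp [264. 149.] off 0.3 p 0.68 [255.3, 138.6, 272.6, 158.8]
all [ 0.3264 -0.3025  0.0036  0.0809  0.9296]
first only, z=0 [ 0.3266 -0.3046  0.0048  0.0831  0.982 ]
travel [-0.0e+00  1.0e-04  1.3e-01] turn [-0.0002  0.0002  0.0029] len 0.13 t 19.8 F [-0.4  0.1  0.6] pos [ 0.3236 -0.3037  0.14  ]
```

Call:
{"method": "play_rows", "body": {
  "grip": [0.085,0.085,0.085,0.085,0.085],
  "travel": [
    [0,0.003,0.04],
    [0,0.003,0.08],
    [0,0.003,0.115],
    [0,0.003,0.13],
    [0,0.003,0.13]
  ],
  "turn": [
    [0,0,0],
    [0,0,0],
    [0,0,0],
    [0,0,0],
    [0,0,0]
  ]
}}

```text
time: 20.3
eef_pos: [0.3252, -0.3023, 0.0074]
orientation: [-2.234, -2.2, 0.0]
force: [-0.1, -0.8, 0.8]
finger_gap: 0.993
```

Call:
{"method": "play_rows", "body": {
  "grip": [0.045,0.045,0.045,0.045,0.045],
  "travel": [
    [0,0,0],
    [0,0,0],
    [0,0,0],
    [0,0,0],
    [0,0,0]
  ],
  "turn": [
    [0,0,0],
    [0,0,0],
    [0,0,0],
    [0,0,0],
    [0,0,0]
  ]
}}

```text
time: 20.8
eef_pos: [0.3258, -0.303, 0.0087]
orientation: [-2.236, -2.202, 0.0]
force: [-0.9, 0.6, 6.8]
finger_gap: 0.684
```

Call:
{"method": "play_rows", "body": {
  "grip": [0.045,0.045,0.045,0.045,0.045],
  "travel": [
    [0,0,0],
    [0,0,-0.03],
    [0,0,-0.07],
    [0,0,-0.115],
    [0,0,-0.13]
  ],
  "turn": [
    [0,0,0],
    [0,0,0],
    [0,0,0],
    [0,0,0],
    [0,0,0]
  ]
}}

```text
time: 21.3
eef_pos: [0.3273, -0.3045, 0.1435]
orientation: [2.235, 2.202, -0.001]
force: [0.3, 0.3, -0.7]
finger_gap: 0.683
```

```bash
python3 go.py .576 .268 .15 -.02
```

```text
travel [ 0.5762  0.24   -0.0077] turn [0.0026 0.0032 0.0049] len 0.624 t 21.3 F [ 0.3  0.3 -0.7] pos [ 0.3273 -0.3045  0.1435]
```

Call:
{"method": "play_rows", "body": {
  "grip": [0.045,0.045,0.045,0.045,0.045],
  "travel": [
    [0.046,0.019,0],
    [0.092,0.038,0],
    [0.138,0.057,0],
    [0.184,0.077,0],
    [0.23,0.096,0]
  ],
  "turn": [
    [0,0,0],
    [0,0,0],
    [0,0,0],
    [0,0,0],
    [0,0,0]
  ]
}}

```text
time: 21.8
eef_pos: [0.4271, -0.0741, 0.1431]
orientation: [2.235, 2.201, -0.0]
force: [1.4, -0.4, -1.1]
finger_gap: 0.686
```

Call:
{"method": "play_rows", "body": {
  "grip": [0.045,0.045,0.045,0.045,0.045],
  "travel": [
    [0.046,0.019,0],
    [0.092,0.038,0],
    [0.138,0.057,0],
    [0.184,0.077,0],
    [0.23,0.096,0]
  ],
  "turn": [
    [0,0,0],
    [0,0,0],
    [0,0,0],
    [0,0,0],
    [0,0,0]
  ]
}}

```text
time: 22.3
eef_pos: [0.5265, 0.1555, 0.1424]
orientation: [2.235, 2.202, -0.001]
force: [0.4, -1.3, -0.1]
finger_gap: 0.686
```

```bash
python3 go.py .576 .268 .10 -.02
```

```text
travel [0.1134 0.0477 0.0422] turn [0.0029 0.0035 0.005 ] len 0.13 t 22.3 F [ 0.4 -1.3 -0.1] pos [0.5265 0.1555 0.1424]
```

Call:
{"method": "play_rows", "body": {
  "grip": [0.045,0.045,0.045,0.045,0.045],
  "travel": [
    [0.04,0.017,0],
    [0.08,0.034,0.01],
    [0.1134,0.0477,0.0422],
    [0.1134,0.0477,0.0422],
    [0.1134,0.0477,0.0422]
  ],
  "turn": [
    [0,0,0],
    [0,0,0],
    [0.003,0.003,0.005],
    [0.003,0.003,0.005],
    [0.003,0.003,0.005]
  ]
}}

```text
time: 22.8
eef_pos: [0.5751, 0.2681, 0.0978]
orientation: [-2.242, -2.2, 0.007]
force: [0.6, -0.7, -0.8]
finger_gap: 0.682
```

```bash
python3 - <<'E'
from h import *
c=optics.get_calibration("wrist"); cv2.imwrite("pics/d.png",optics.read_camera("wrist")[:,:,::-1])
optics.read_camera("scene")
cs=optics.get_calibration("scene")
print(proj(np.array([[.576,.268,.115]]),cs),[d["rect"] for d in outline_of("round_cutter","scene")])
E
python3 go.py .576 .268 .014 -.02
```

```text
[[432.93653029 217.37216324]] [[417.9, 201.1, 447.8, 231.1]]
travel [ 0.0007 -0.001   0.0882] turn [ 0.003  -0.0005 -0.0011] len 0.088 t 22.95 F [-0.4  0.7 -0.3] pos [0.5767 0.2673 0.1022]
```

View pics/d.png

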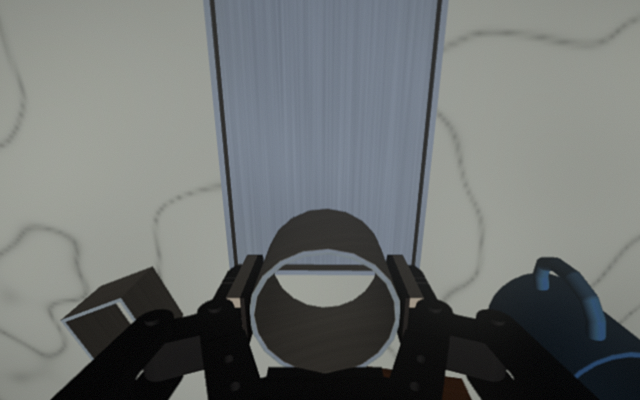

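The round cutter is held level, at about (325,310), and is centred between the tray's side walls. The mug at the right is clear. I'll lower it.

Call:
{"method": "play_rows", "body": {
  "grip": [0.045,0.045,0.045,0.045,0.045],
  "travel": [
    [0.0007,-0.001,0.03],
    [0.0007,-0.001,0.065],
    [0.0007,-0.001,0.082],
    [0.0007,-0.001,0.086],
    [0.0007,-0.001,0.0875]
  ],
  "turn": [
    [0.003,0,0],
    [0.003,0,0],
    [0.003,0,0],
    [0.003,0,0],
    [0.003,0,0]
  ]
}}

```text
time: 23.45
eef_pos: [0.5766, 0.2679, 0.0159]
orientation: [2.245, 2.197, 0.003]
force: [0.7, 1.0, 0.5]
finger_gap: 0.682
```

Call:
{"method": "play_rows", "body": {
  "grip": [0.045,0.07,0.08,0.08,0.08],
  "travel": [
    [0,0,0],
    [0,0,0],
    [0,0,0],
    [0,0,-0.002],
    [0,0,-0.03]
  ],
  "turn": [
    [0,0,0],
    [0,0,0],
    [0,0,0],
    [0,0,0],
    [0,0,0]
  ]
}}

```text
time: 23.95
eef_pos: [0.5743, 0.267, 0.0425]
orientation: [-2.243, -2.195, 0.008]
force: [0.3, -1.0, -0.2]
finger_gap: 0.933
```

Call:
{"method": "play_rows", "body": {
  "grip": [0.08,0.08,0.085,0.085,0.085],
  "travel": [
    [0,0,-0.03],
    [0,0,-0.065],
    [0,0,-0.08],
    [0,0,-0.1],
    [0,0,-0.1]
  ],
  "turn": [
    [0,0,0],
    [0,0,0],
    [0,0,0],
    [0,0,0],
    [0,0,0]
  ]
}}

```text
time: 24.45
eef_pos: [0.5761, 0.2676, 0.1455]
orientation: [-2.245, -2.197, 0.0]
force: [0.1, 0.2, 1.1]
finger_gap: 0.994
```

```bash
python3 w.py round_cutter .576 .268; python3 go.py .411 .165 .20 .375
```

```text
wrist exp [323. 194.] off 11.4 p 0.73 [293.3, 159.1, 365.0, 240.9]
scene exp [426. 246.] off 1.2 p 0.58 [412.6, 229.6, 439.8, 258.9]
all [ 0.5786  0.2673  0.0062 -0.0862  0.9626]
first only, z=0 [0.5788 0.2648 0.0078 0.0803 0.9848]
travel [-0.1056 -0.1615 -0.0578] turn [-0.0085  0.0013 -0.3966] len 0.201 t 24.75 F [-0.5  0.4  0.4] pos [0.5743 0.2669 0.1406]
```

Call:
{"method": "play_rows", "body": {
  "grip": [0.085,0.085,0.085,0.085,0.085],
  "travel": [
    [-0.02,-0.032,-0.005],
    [-0.04,-0.064,-0.01],
    [-0.06,-0.096,-0.01],
    [-0.08,-0.129,-0.01],
    [-0.0856,-0.161,-0.01]
  ],
  "turn": [
    [0,0,-0.08],
    [0,0,-0.16],
    [0,0,-0.24],
    [0,0,-0.32],
    [-0.008,0,-0.397]
  ]
}}

```text
time: 25.25
eef_pos: [0.4101, 0.1834, 0.1512]
orientation: [1.765, 2.599, -0.004]
force: [-1.0, -0.3, 0.8]
finger_gap: 0.995
```

```bash
python3 w.py square_cutter .411 .1845; cp pics/last_wrist.png pics/e.png; python3 go.py .411 .1845 .01 .375
```

```text
wrist exp [325. 191.] off 8.8 p 0.58 [295.7, 160.8, 362.7, 236.7]
top exp [261. 241.] off 9.3 p 0.39 [266.7, 229.4, 278.3, 247.4]
scene exp [407. 199.] off 0.3 p 0.7 [396.1, 188.4, 420.7, 212.3]
all [0.4149 0.1827 0.0018 0.3684 0.6954]
first only, z=0 [0.4151 0.1822 0.015  0.3597 0.9807]
travel [ 0.0002 -0.0013  0.1422] turn [-0.0004  0.0012 -0.0002] len 0.142 t 25.55 F [ 1.4 -0.9  0.4] pos [0.4122 0.185  0.1522]
```

View pics/e.png

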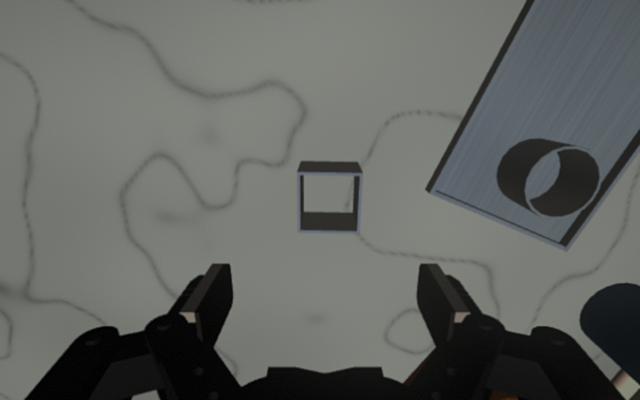

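The square cutter, at (330,198), sits square to the jaws. The round cutter stands in the near end of the tray, at (548,178).

Call:
{"method": "play_rows", "body": {
  "grip": [0.085,0.085,0.085,0.085,0.085],
  "travel": [
    [0,0.001,0.045],
    [0,0.001,0.09],
    [0,0.001,0.125],
    [0,0.001,0.142],
    [0,0.001,0.142]
  ],
  "turn": [
    [0,0,0],
    [0,0,0],
    [0,0,0],
    [0,0,0],
    [0,0,0]
  ]
}}

```text
time: 26.05
eef_pos: [0.4117, 0.1846, 0.0071]
orientation: [-1.767, -2.594, 0.01]
force: [-0.3, -0.2, 0.2]
finger_gap: 0.996
```

Call:
{"method": "play_rows", "body": {
  "grip": [0.04,0.04,0.04,0.04,0.04],
  "travel": [
    [0,0,0],
    [0,0,0],
    [0,0,0],
    [0,0,0],
    [0,0,0]
  ],
  "turn": [
    [0,0,0],
    [0,0,0],
    [0,0,0],
    [0,0,0],
    [0,0,0]
  ]
}}

```text
time: 26.55
eef_pos: [0.4128, 0.185, 0.0084]
orientation: [-1.769, -2.595, 0.006]
force: [-0.2, 0.3, 5.4]
finger_gap: 0.604
```

Call:
{"method": "play_rows", "body": {
  "grip": [0.04,0.04,0.04,0.04,0.04],
  "travel": [
    [0,0,0],
    [0,0,-0.03],
    [0,0,-0.07],
    [0,0,-0.115],
    [0,0,-0.13]
  ],
  "turn": [
    [0,0,0],
    [0,0,0],
    [0,0,0],
    [0,0,0],
    [0,0,0]
  ]
}}

```text
time: 27.05
eef_pos: [0.4147, 0.1858, 0.143]
orientation: [1.768, 2.594, 0.002]
force: [1.1, 0.1, -1.0]
finger_gap: 0.606
```

```bash
python3 go.py .578 .369 .14 -.02
```

```text
travel [0.1108 0.219  0.0035] turn [0.0029 0.0007 0.3944] len 0.245 t 27.05 F [ 1.1  0.1 -1. ] pos [0.4147 0.1858 0.143 ]
```

Call:
{"method": "play_rows", "body": {
  "grip": [0.04,0.04,0.04,0.04,0.04],
  "travel": [
    [0.022,0.044,0],
    [0.044,0.088,0],
    [0.067,0.131,0],
    [0.089,0.175,0],
    [0.1108,0.219,0]
  ],
  "turn": [
    [0,0,0.08],
    [0,0,0.16],
    [0,0,0.24],
    [0,0,0.32],
    [0.003,0,0.394]
  ]
}}

```text
time: 27.55
eef_pos: [0.5786, 0.3704, 0.1426]
orientation: [2.246, 2.196, -0.003]
force: [1.8, 0.5, 0.6]
finger_gap: 0.606
```

```bash
python3 go.py .578 .369 .07 -.02
```

```text
travel [-0.0013 -0.0005  0.0726] turn [-0.001   0.0014 -0.0027] len 0.073 t 27.55 F [1.8 0.5 0.6] pos [0.5786 0.3704 0.1426]
```

Call:
{"method": "play_rows", "body": {
  "grip": [0.04,0.04,0.04,0.04,0.04],
  "travel": [
    [-0.001,0,0.03],
    [-0.001,0,0.0726],
    [-0.001,0,0.0726],
    [-0.001,0,0.0726],
    [-0.001,0,0.0726]
  ],
  "turn": [
    [0,0,0],
    [0,0,0],
    [0,0,0],
    [0,0,0],
    [0,0,0]
  ]
}}

```text
time: 28.05
eef_pos: [0.5796, 0.3698, 0.0735]
orientation: [2.246, 2.195, 0.004]
force: [-0.2, 0.3, -0.5]
finger_gap: 0.604
```

```bash
python3 - <<'E'
from h import *
im=optics.read_camera("scene")[:,:,::-1]; optics.read_camera("top")
cv2.imwrite("pics/f.png",cv2.resize(np.ascontiguousarray(im[140:310,330:560]),None,fx=3,fy=3))
E
python3 go.py .578 .369 .014 -.02
```

```text
travel [-0.0009 -0.0019  0.0597] turn [ 0.0035 -0.0013 -0.0028] len 0.06 t 28.15 F [-0.1  0.6 -0.3] pos [0.5797 0.3698 0.0737]
```

View pics/f.png

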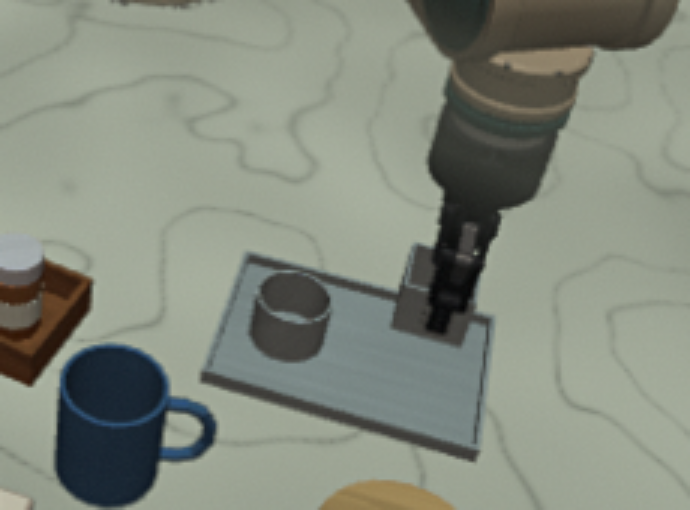

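The square cutter hangs level over the free end of the tray, at crop (435,295), and the round one stands at (290,315). I'll lower it.

Call:
{"method": "play_rows", "body": {
  "grip": [0.04,0.04,0.04,0.04,0.04],
  "travel": [
    [-0.001,-0.002,0.025],
    [-0.001,-0.002,0.048],
    [-0.001,-0.002,0.056],
    [-0.001,-0.002,0.0585],
    [-0.001,-0.002,0.0595]
  ],
  "turn": [
    [0,0,0],
    [0,0,0],
    [0,0,0],
    [0,0,0],
    [0,0,0]
  ]
}}

```text
time: 28.65
eef_pos: [0.5785, 0.3693, 0.0157]
orientation: [2.245, 2.194, 0.008]
force: [-0.4, 0.4, -0.9]
finger_gap: 0.606
```

Call:
{"method": "play_rows", "body": {
  "grip": [0.04,0.065,0.075,0.075,0.075],
  "travel": [
    [0,0,0],
    [0,0,0],
    [0,0,0],
    [0,0,-0.002],
    [0,0,-0.03]
  ],
  "turn": [
    [0,0,0],
    [0,0,0],
    [0,0,0],
    [0,0,0],
    [0,0,0]
  ]
}}

```text
time: 29.15
eef_pos: [0.5762, 0.368, 0.0416]
orientation: [2.247, 2.196, -0.004]
force: [0.2, -0.4, -1.0]
finger_gap: 0.883
```

Call:
{"method": "play_rows", "body": {
  "grip": [0.075,0.075,0.085,0.085,0.085],
  "travel": [
    [0,0,-0.03],
    [0,0,-0.065],
    [0,0,-0.1],
    [0,0,-0.14],
    [0,0,-0.15]
  ],
  "turn": [
    [0,0,0],
    [0,0,0],
    [0,0,0],
    [0,0,0],
    [0,0,0]
  ]
}}

```text
time: 29.65
eef_pos: [0.5779, 0.3691, 0.1985]
orientation: [2.245, 2.194, 0.011]
force: [0.6, 0.6, 0.4]
finger_gap: 0.998
```

Call:
{"method": "play_rows", "body": {
  "grip": [0.085,0.085,0.085,0.085,0.085],
  "travel": [
    [0,-0.04,0],
    [0,-0.08,0],
    [0,-0.12,0],
    [0,-0.16,0],
    [0,-0.2,0]
  ],
  "turn": [
    [0,0,0],
    [0,0,0],
    [0,0,0],
    [0,0,0],
    [0,0,0]
  ]
}}

```text
time: 30.15
eef_pos: [0.3762, 0.3733, 0.1967]
orientation: [2.245, 2.194, 0.01]
force: [0.7, 0.5, 0.2]
finger_gap: 0.989
```

```bash
sed 's/k=="jar_1": prs.*/k=="jar_1": prs=[(a["region"],b["region"]) for a,b in zip(sorted(d["top"][:2],key=lambda q:q["rect"][0]),sorted(d["scene"][:2],key=lambda q:-q["rect"][0]))]/' m1.py > m2.py; python3 m2.py; python3 - <<'E'
from h import *
im=optics.read_camera("scene")[:,:,::-1]; cv2.imwrite("pics/g.png",cv2.resize(np.ascontiguousarray(im[120:330,180:510]),None,fx=2.4,fy=2.4))
print(bot.observe()["eef_pos"],bot.observe()["time"])
E
```

```text
jar_1 [0.6444 0.0575 0.0075 0.1128 0.8993]
jar_1 [ 0.6232 -0.0424  0.0069  0.0746  0.9358]
round_cutter [0.5761 0.2669 0.004  0.0161 0.8851]
square_cutter [ 0.5791  0.3681  0.0055 -0.0144  0.9562]
egg_cup [ 0.5676 -0.3064  0.0072 -0.0453  0.9258]
wood_caddy [ 6.352e-01  8.000e-03  5.000e-04 -1.721e-01  9.403e-01]
steel_tray [ 5.750e-01  3.192e-01  7.000e-04 -1.980e-02  9.775e-01]
basket [ 0.5658 -0.3098  0.003   0.0402  0.9382]
ramekin [ 0.397  -0.1741  0.0013  0.0596  0.9156]
mug [0.7519 0.1689 0.0017 0.1083 0.8018]
[0.37793276 0.37366599 0.19722672] 31.2
```

View pics/g.png

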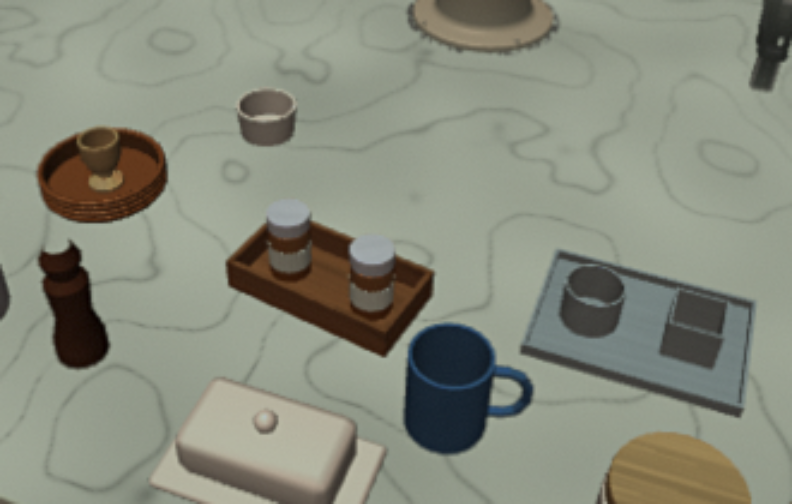

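The picture shows the egg cup upright in the basket at (100,158) and the jars upright in the caddy at (290,240) and (372,275). Both cutters stand flat in the tray at (592,300) and (695,327), and the ramekin and mug look unmoved. I'll hand in.

```bash
python3 -c "
from workcell import bot
print(bot.hand_in())"
```

```text
the job is handed in; nothing more can be done
None
```

All five things are put away and the job is handed in, with about 31 s of the 128 s used. The hand-in gives no verdict.

- **Positions:** My last check fitted each thing in the top and scene views. It puts both jars within about 11 mm across and 50 mm along from the caddy's centre. Both cutters are about 50 mm either side of the tray's centre, and the egg cup is about 4 mm from the basket's centre.
- **Height and uprightness:** The measured underside heights match the container floors to about 1–2 mm. Everything looks upright in the final picture, though I did not measure the tilts.
- **Ramekin and mug:** They measure within about 2 mm of where they started.
- **Gripper:** It is open and about 0.2 m clear of the tray.
- **Measurements that disagreed:**
  - My first jar measurement failed because I paired the two jars wrongly between views, and I redid it.
  - The square cutter's top-view detection was about 9 px off after a later move, so I aligned that grasp by the wrist picture.
  - One fit of the first jar in the caddy and one of the held egg cup picked up a wrong match. Later views settled both.

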